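# Close the two casting moulds

## Task

Close the two round plaster casting moulds on the turntables: give each the top that belongs to it (same size, same coloured line), set it on natches down and turn it until you feel the natches drop into their holes and the top lies flush. Plaster chips, so do not force or drop the tops; leave the odd top with the green line, the jug, the brush and the wooden rib where they are.

Things in the scene. Friction and masses are not known exactly. Their poses are not given: they have to be found in the camera images.
- top_wide: Top of the wide mould: plaster disc 116 mm across, 16 mm thick, blue line round it; the round pouring collar on it, 50 mm across, 34 mm high, is its grip. About 0.23 kg. Under it four natches (half-ball knobs, 15 mm wide, 6.5 mm high), 45.5 mm from the middle on its +x, +y, -x, -y axes. Origin: middle of the disc's flat underside, z up; 6.5 mm over the bench at the start.
- top_narrow: Top of the narrow mould: plaster disc 92 mm across, 16 mm thick, red line round it; the round pouring collar on it, 38 mm across, 34 mm high, is its grip. About 0.15 kg. Under it four natches (half-ball knobs, 15 mm wide, 6.5 mm high), 33.5 mm from the middle on its +x, +y, -x, -y axes. Origin: middle of the disc's flat underside, z up; 6.5 mm over the bench at the start.
- top_odd: Odd yellowed top, fits neither mould, leave it: plaster disc 104 mm across, 16 mm thick, green line round it; the round pouring collar on it, 44 mm across, 34 mm high, is its grip. About 0.19 kg. Under it four natches (half-ball knobs, 15 mm wide, 6.5 mm high), 39.5 mm from the middle on its +x, +y, -x, -y axes. Origin: middle of the disc's flat underside, z up; 6.5 mm over the bench at the start.
- mouth_wide (a point): middle of the wide mould's mouth, level with the flat top of its wall; z up. In the wall's top, 45.5 mm from the middle, four natch holes a quarter turn apart, tapered, 8 mm deep, 18 mm wide at the surface. They face another way each time, NOT told by this entry's axes: find them by feel. Between holes the top rides 6.5 mm high, starts to sink 8 mm from a hole's centre, is fully home (0 mm) within 1.5 mm.
- mouth_narrow (a point): middle of the narrow mould's mouth, level with the flat top of its wall; z up. In the wall's top, 33.5 mm from the middle, four natch holes a quarter turn apart, tapered, 8 mm deep, 18 mm wide at the surface. They face another way each time, NOT told by this entry's axes: find them by feel. Between holes the top rides 6.5 mm high, starts to sink 8 mm from a hole's centre, is fully home (0 mm) within 1.5 mm.
- turntable_wide: turntable with the wide mould: plaster drum 116 mm across with a blue line round it, cavity 66 mm across, its mouth 145 mm above the bench. Turntable foot 150 mm across, head 160 mm across, 80 mm high. Its clamp screw is done up: head and mould do not turn (that takes over 5 N m) or slide. Origin: middle of the foot's underside, z up.
- turntable_narrow: turntable with the narrow mould: plaster drum 92 mm across with a red line round it, cavity 42 mm across, its mouth 145 mm above the bench. Turntable foot 150 mm across, head 160 mm across, 80 mm high. Its clamp screw is done up: head and mould do not turn (that takes over 5 N m) or slide. Origin: middle of the foot's underside, z up.
- jug: white plastic slip jug, 88 mm across, 120 mm high, handle at +y; origin at the middle of its underside, z up. Leave it.
- brush: brush 200 mm long lying along its own x, about 25 mm high. Leave it.
- rib: flat wooden potter's rib (half-moon scraper), 100 x 36 x 6 mm, origin on its underside. Leave it.
Things that resemble listed ones, but are neither listed nor needed, are in the scene too. What is shaped like the top_narrow but pink or yellow is not meant.

How it is judged:
At the end, for the whole second after the job is handed in: Each mould is closed by its own top: the top's flat underside is within 2.2 mm of the mould wall's top (natches fully in their holes), within 4 mm of centred and level within 0.03 rad, at rest and let go; the odd top is within 20 mm, and jug, brush and rib within 30 mm, of where they were (z of top_wide in the frame of mouth_wide between -0.004 and 0.0022 m and horizontal distance between top_wide and mouth_wide below 0.004 m and angle between each of top_wide, top_narrow's own z axis and vertical below 0.03 rad and linear speed of each of top_wide, top_narrow below 0.02 m/s and z of top_narrow in the frame of mouth_narrow between -0.004 and 0.0022 m and horizontal distance between top_narrow and mouth_narrow below 0.004 m and distance of top_odd from where it was at the start of the episode below 0.02 m and distance of each of jug, brush, rib from where it was at the start of the episode below 0.03 m); the robot touches nothing.
It fails at once if the odd top with the green line is moved more than 20 mm (distance of top_odd from where it was at the start of the episode above 0.02 m).
It fails at once if jug, brush or rib is moved more than 30 mm, or the jug is tipped (distance of any of jug, brush, rib from where it was at the start of the episode above 0.03 m or angle between jug's own z axis and vertical above 0.5 rad).
It fails at once if a top is forced or knocked against a mould with more than 60 N (contact force between any of top_wide, top_narrow and turntable_wide above 60 N or contact force between any of top_wide, top_narrow and turntable_narrow above 60 N).
It fails at once if a top is dropped: it falls faster than 0.5 m/s with no finger on it (about 13 mm) ((linear speed of top_wide above 0.5 m/s and contact force between top_wide and the fingers below 0.01 N) or (linear speed of top_narrow above 0.5 m/s and contact force between top_narrow and the fingers below 0.01 N)).
It also fails if it takes over 72 s, if anything falls off the work surface, if the arm or the gripper's body presses on something with over 40 N, if the wrist force passes 120 N, or if a joint passes its speed limit or range.

## Robot

A 6-joint arm with a two-finger parallel gripper is mounted at the origin on the work surface. World frame = base frame: x ahead of the robot, y to its left, z up, the work surface at z = 0. Lengths are in m, angles in rad, forces in N, time in s.
With the tool pointing down it reaches from about 0.275 to 0.875 m from the base axis. Payload 12.5 kg.
Tool frame: the origin (TCP) lies at the very end of the fingers, on their centre line; the grasp point (between the pads) lies 19 mm behind it; z points along the fingers, y is the direction in which the jaws open and shut (so a half turn about z gives the same grasp; the last joint's range is limited). The gripper opens to 85 mm and grips with 20 to 120 N. Pads are 22 mm wide; open, the fingers measure 114 mm over their backs; the gripper's body (76 mm by 85 mm) begins 54 mm behind the grasp point. The pads swing forward as they close: fully open they stand 13 mm farther back than shut.
Start: joints at [1.024, 0.351, 1.652, -0, 1.139, -0.085], TCP at [0.245, 0.492, 0.231] pointing down, gripper open.
Joint ranges: [-2.75, 2.75], [-0.79, 2.1], [0.01, 2.65], [-1.57, 4.71], [0.07, 3.14], [-2.87, 2.87]. Speed limits (rad/s): [2.22, 2.22, 2.79, 3.14, 3.14, 3.14].

## Interface

Orientations are given as a unit quaternion [w, x, y, z].
In Python, from station import robot, ungrasp, gripper_close, kin, optics, job, status gives the robot as it stands. The module is installed in compiled form; this text tells all that it offers. Calls block until the motion is done:
- robot.reach(position, orientation): joint-space move of the TCP to a pose.
- robot.move_linear(position, velocity=0.15, rot=None): straight line of the TCP; rot=None keeps the orientation; velocity is the mean speed in m/s.
- robot.movej(angles): joint-space move.
- ungrasp() and gripper_close(): open the fingers fully, or close them until they stop; the grip force is fixed at half the most.
- robot.wait(seconds).
- kin.ik(position, orientation): joint angles nearest the present ones, or None.
- optics.camera(name): name is "side" or "top" or "wrist"; returns the picture (480x640x3 uint8, red, green, blue); there is no depth.
- optics.calibration(name): a dict with "K" (3x3 intrinsics, pixels), "k1" (the pictures are not rectified: a ray, as slopes to the right and down, at radius r is drawn at 1 + k1 r^2 times it, then the intrinsics apply), "R" (3x3) and "t" (3): a world point X has camera coordinates R X + t; the wrist camera has in their place "hand_eye" (4x4, takes a point from camera to tool coordinates, whose origin is the TCP and whose axes are the flange's). Camera axes: x right, y down, z forward; pixel columns grow to the right and rows downward; lengths in m; the calibration is good to about 2 mm. A picture is of the moment at which its call begins: read the wrist's pose just before it. calibration takes no time and is no camera call.
A pose or a line that the arm cannot do raises robot.MotionError and nothing moves.
- job.finish_job(): hands the job in, once; it reports no verdict.
Trained networks look in the newest picture that a camera, given by its name, has taken for a name from the list of things; names that differ only in an ending like _2 or _b are one class to them, and where a whole thing is asked for, a point or a joint stands for the part that bears it (a point fixed in the world has none). Each returns a list of dicts, best first, with "p" (0 to 1); they miss things now and then, are a little off and sometimes report something else, mostly with a low value. They report only what shows in the picture. A call takes as long as a camera call. They do not tell look-alikes from the thing itself.
- optics.recognise(camera, query): "extent" ([centre column, centre row, width, height] in pixels, round what is visible of it).
- optics.mark_of(camera, query): "at" ([column, row] in pixels: a listed point, or the origin of a listed thing).
Readings, each from a call of its own:
- status.current_time_s(): time.
- status.current_qpos(): joint angles.
- status.current_dq(): joint speeds.
- status.current_effort(): joint torques, N m.
- status.current_eef_pos(): TCP position.
- status.current_eef_rot(): TCP orientation.
- status.current_ft_force(): force on the tool from outside, world axes, zero at the start.
- status.current_torque(): the same for the moment, N m.
- status.current_grip_width(): opening from 0.0 (shut) to 1.0 (fully open).
Only numpy, scipy, OpenCV 4.12 (cv2) and the standard library are available. Lean on these libraries where they do the work, as an engineer would, in place of code of your own. Each camera call takes 0.05 s, during which the arm holds its last target.

## Working session

There is one attempt and no reset: what is moved stays moved. The work goes in short steps, each a Python script; the robot and the scene stay as the last script left them, time stands still between calls to the robot, and variables do not carry over. Pictures are saved under pics/ and viewed, and the job is handed in when it is done.

```bash
mkdir -p pics; ls; python3 - <<'E'
from station import robot, ungrasp, gripper_close, kin, optics, job, status
import cv2,numpy as np
for c in ["top","side"]:
    im=optics.camera(c); cv2.imwrite(f"pics/{c}0.png",im[:,:,::-1])
    cal=optics.calibration(c); print(c,{k:np.round(np.array(v),4).tolist() for k,v in cal.items()})
    for q in ["top_wide","top_narrow","top_odd","mouth_wide","mouth_narrow","turntable_wide","turntable_narrow","jug","brush","rib"]:
        print(q,[(np.round(d["at"]).tolist(),round(d["p"],2)) for d in optics.mark_of(c,q)])
print(status.current_time_s(),status.current_eef_rot())
E
```

```text
pics
top {'K': [[462.9723, 0.0, 318.9108], [0.0, 462.9723, 241.67], [0.0, 0.0, 1.0]], 'k1': -0.1094, 'R': [[0.0273, -0.9996, 0.0102], [-0.9926, -0.0283, -0.1178], [0.1181, -0.0069, -0.993]], 't': [-0.0207, 0.5717, 0.9785]}
top_wide [([216.0, 293.0], 0.87)]
top_narrow [([404.0, 369.0], 0.98), ([500.0, 308.0], 0.72), ([469.0, 373.0], 0.65), ([428.0, 301.0], 0.62), ([357.0, 148.0], 0.62)]
top_odd [([300.0, 297.0], 0.85)]
mouth_wide [([402.0, 223.0], 0.66)]
mouth_narrow [([253.0, 212.0], 0.61), ([488.0, 199.0], 0.49), ([142.0, 195.0], 0.46)]
turntable_wide [([389.0, 232.0], 0.65)]
turntable_narrow [([259.0, 223.0], 0.96)]
jug [([487.0, 201.0], 0.65)]
brush [([143.0, 198.0], 0.78)]
rib [([290.0, 158.0], 0.84), ([387.0, 232.0], 0.47)]
side {'K': [[486.3507, 0.0, 309.1957], [0.0, 486.3507, 240.0773], [0.0, 0.0, 1.0]], 'k1': -0.069, 'R': [[0.8463, -0.5325, 0.0112], [-0.4083, -0.6621, -0.6284], [0.3421, 0.5273, -0.7778]], 't': [-0.4689, 0.2875, 0.8967]}
top_wide [([224.0, 224.0], 0.73)]
top_narrow [([421.0, 247.0], 0.92), ([380.0, 464.0], 0.88), ([335.0, 382.0], 0.83), ([285.0, 474.0], 0.68), ([252.0, 399.0], 0.57)]
top_odd [([259.0, 276.0], 0.81)]
mouth_wide [([380.0, 270.0], 0.95)]
mouth_narrow [([302.0, 176.0], 0.64)]
turntable_wide [([371.0, 311.0], 0.85)]
turntable_narrow [([301.0, 220.0], 0.56)]
jug [([476.0, 379.0], 0.72)]
brush [([264.0, 149.0], 0.96)]
rib [([366.0, 215.0], 0.73)]
1.1 [-7.78427195e-06  2.28833483e-01  9.73465581e-01 -1.12501081e-06]
```

View pics/top0.png

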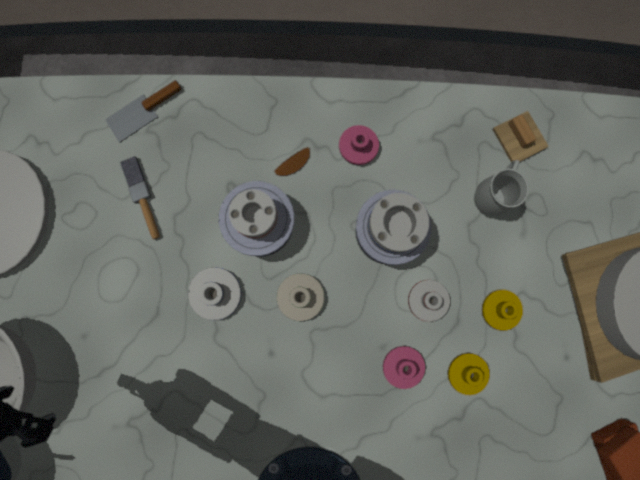

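View pics/side0.png

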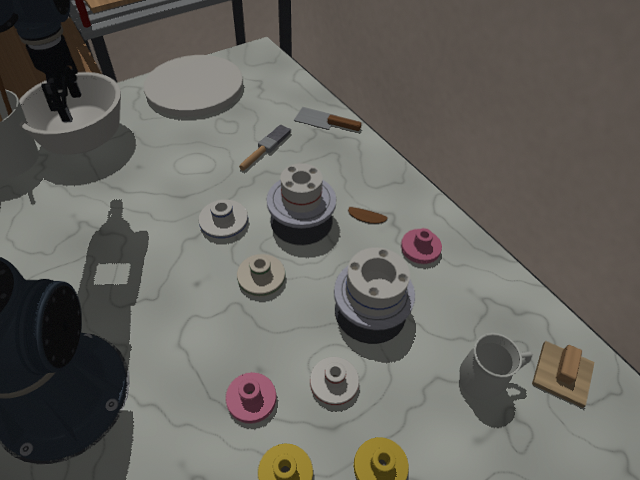

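```bash
cat > h.py <<'E'
import numpy as np,cv2
from station import robot, ungrasp, gripper_close, kin, optics, job, status
from scipy.spatial.transform import Rotation as Ro
def campose(name,wp=None):
    c=optics.calibration(name)
    if 'R' in c: R=np.array(c['R']);t=np.array(c['t']);return c,R,t
    p,q=wp; T=np.eye(4);T[:3,:3]=Ro.from_quat([q[1],q[2],q[3],q[0]]).as_matrix();T[:3,3]=p
    M=np.linalg.inv(T@np.array(c['hand_eye'])); return c,M[:3,:3],M[:3,3]
def back(name,uv,z,wp=None):
    c,R,t=campose(name,wp);K=np.array(c['K']);k=c['k1']
    d=(np.array(uv,float)-K[:2,2])/[K[0,0],K[1,1]]
    u=d.copy()
    for _ in range(20): u=d/(1+k*(u@u))
    r=R.T@np.array([u[0],u[1],1]);o=-R.T@t
    return o+r*(z-o[2])/r[2]
def proj(name,X,wp=None):
    c,R,t=campose(name,wp);K=np.array(c['K']);X=np.atleast_2d(X)
    x=X@R.T+t;u=x[:,:2]/x[:,2:];u=u*(1+c['k1']*(u**2).sum(1,keepdims=True))
    return u*[K[0,0],K[1,1]]+K[:2,2]
def circ(c,r,z,n=60):
    a=np.linspace(0,2*np.pi,n); return np.c_[c[0]+r*np.cos(a),c[1]+r*np.sin(a),np.full(n,z)]
def quat(yaw): # tool down, tool y axis at angle yaw from world... start q: (0,.2288,.9735,0)
    # rotation by pi about horizontal axis at angle a: q=(0,cos a,sin a,0); tool x-> angle 2a, tool y -> 2a-90deg
    a=(yaw+np.pi/2)/2; return np.array([0,np.cos(a),np.sin(a),0])
def grip_yaw():
    q=status.current_eef_rot(); a=np.arctan2(q[2],q[1]); return 2*a-np.pi/2
E
python3 - <<'E'
from h import *
t=cv2.imread('pics/top0.png');s=cv2.imread('pics/side0.png')
big=cv2.resize(t[180:330,180:460],None,fx=2.8,fy=2.8,interpolation=cv2.INTER_CUBIC);cv2.imwrite('pics/ct.png',cv2.convertScaleAbs(big,alpha=1.5))
big=cv2.resize(s[155:415,190:420],None,fx=2.3,fy=2.3,interpolation=cv2.INTER_CUBIC);cv2.imwrite('pics/cs.png',cv2.convertScaleAbs(big,alpha=1.5))
for n,c,uv,z in [("wide","top",(213,293),.0565),("wide","side",(223,207),.0565),("odd","top",(301,296),.0565),("odd","side",(260,264),.0565),("narrow","top",(432,299),.0565),("narrow","side",(336,372),.0565),
 ("mN","top",(253,213),.145),("mN","side",(301,177),.145),("mW","top",(399.5,222.5),.145),("mW","side",(379.5,270),.145)]:
    print(n,c,back(c,uv,z).round(4))
E
```

```text
wide top [0.4534 0.2169 0.0565]
wide side [0.4538 0.2163 0.0565]
odd top [0.4528 0.03   0.0565]
odd side [0.4487 0.0279 0.0565]
narrow top [ 0.4533 -0.2487  0.0565]
narrow side [ 0.4495 -0.2556  0.0565]
mN top [0.6118 0.1268 0.145 ]
mN side [0.6112 0.1276 0.145 ]
mW top [ 0.6013 -0.1613  0.145 ]
mW side [ 0.6056 -0.1612  0.145 ]
```

View pics/ct.png

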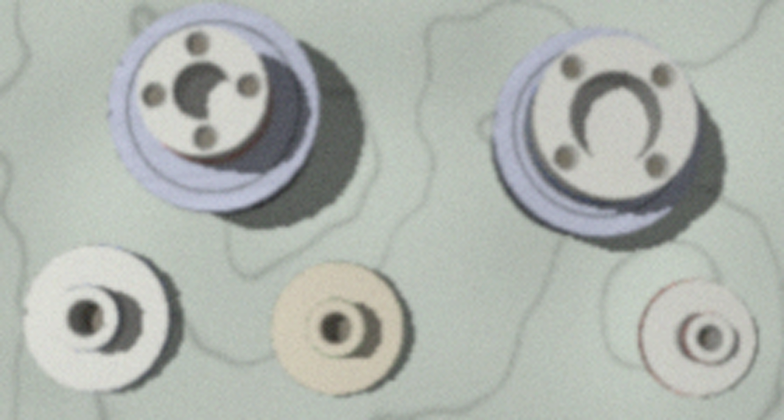

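View pics/cs.png

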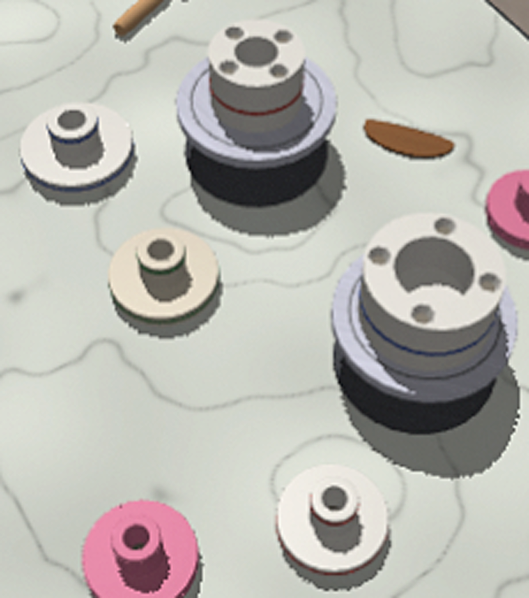

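```bash
python3 - <<'E'
from h import *
print(np.round(optics.calibration('wrist')['hand_eye'],4), optics.calibration('wrist')['K'],optics.calibration('wrist')['k1'])
t0=status.current_time_s()
def look(xy,z,yaw,name):
    robot.reach([xy[0],xy[1],z],quat(yaw))
    wp=(status.current_eef_pos(),status.current_eef_rot())
    im=optics.camera('wrist');cv2.imwrite(f'pics/{name}.png',im[:,:,::-1])
    np.savez(f'pics/{name}.npz',p=wp[0],q=wp[1]);print(name,wp,status.current_qpos().round(3) if hasattr(status.current_qpos(),'round') else status.current_qpos(),status.current_time_s()-t0)
look((.6115,.127),.345,0.3,'wN')
look((.453,.2165),.2565,0.3,'wWt')
E
```

```text
[[ 6.000e-04 -9.603e-01 -2.788e-01  6.970e-02]
 [ 1.000e+00  8.000e-04 -5.000e-04 -8.000e-04]
 [ 7.000e-04 -2.788e-01  9.603e-01 -1.428e-01]
 [ 0.000e+00  0.000e+00  0.000e+00  1.000e+00]] [[403.93931006   0.         323.74237681]
 [  0.         403.93931006 245.982928  ]
 [  0.           0.           1.        ]] -0.04637849264694598
wN (array([0.61114611, 0.12796975, 0.34479358]), array([-2.26124369e-04,  5.92909866e-01,  8.05268797e-01, -5.54656536e-05])) [ 0.132  0.409  1.29   0.     1.443 -0.17 ] 1.9667
wWt (array([0.45411992, 0.21662293, 0.25734797]), array([5.76854679e-04, 5.93363390e-01, 8.04934209e-01, 6.87537610e-04])) [ 0.352  0.237  1.739 -0.     1.163  0.053] 2.8417
```

```bash
python3 -c "
import cv2,numpy as np
a=cv2.imread('pics/wN.png');b=cv2.imread('pics/wWt.png')
cv2.imwrite('pics/w1.png',cv2.resize(np.hstack([a,b]),(800,300)))"
```

```text
(no output)
```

View pics/w1.png

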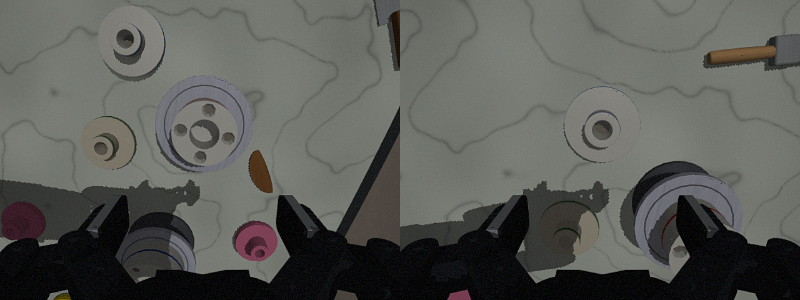

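View pics/wWt.png

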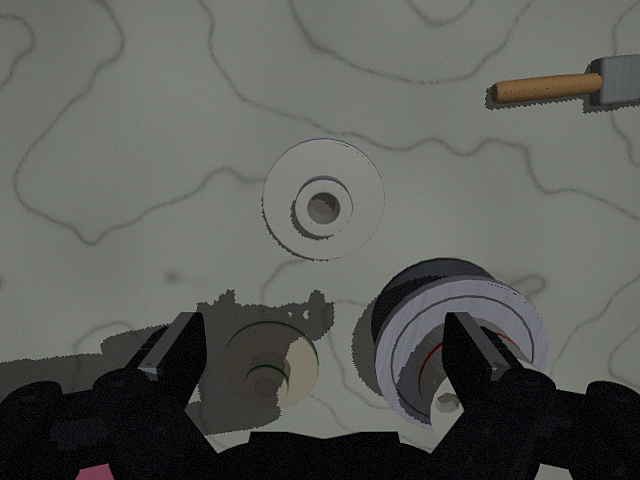

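```bash
cat >> h.py <<'E'
from scipy.ndimage import map_coordinates
def fitc(name,im,specs,x0,wp=None,rng=.012):
    """specs: list of (r,z); maximise median-ish abs edge contrast; im BGR"""
    g=cv2.GaussianBlur(im,(0,0),1.0).astype(float).sum(2)
    def S(c):
        s=0
        for r,z in specs:
            a,b=[map_coordinates(g,proj(name,circ(c,r+d,z,90),wp)[:,::-1].T,order=1) for d in (-.0025,.0025)]
            s+=np.tanh((a-b)/60).mean()
        return s
    best=np.array(x0,float)
    for st in (rng/4,rng/12,rng/36,rng/100):
        c=[best+st*np.array([i,j]) for i in range(-5,6) for j in range(-5,6)]
        v=[S(k) for k in c];best=c[int(np.argmax(v))]
    return best,max(v)
def wload(n):
    d=np.load(f'pics/{n}.npz');return cv2.imread(f'pics/{n}.png'),(d['p'],d['q'])
def overlay(name,im,cs,out,wp=None,crop=None,f=3):
    o=cv2.resize(im,None,fx=f,fy=f,interpolation=cv2.INTER_CUBIC);o=cv2.convertScaleAbs(o,alpha=1.5)
    for c,r,z in cs:
        p=(proj(name,circ(c,r,z),wp)+.5)*f-.5
        cv2.polylines(o,[p.round().astype(int)],True,(0,0,255),1)
    if crop: x,y,w,h=[int(v*f) for v in crop];o=o[max(y,0):y+h,max(x,0):x+w]
    cv2.imwrite(out,o)
E
python3 - <<'E'
from h import *
im,wp=wload('wWt'); Wt,s=fitc('wrist',im,[(.058,.0225),(.025,.0565)],(.453,.2165),wp);print('Wt wrist',Wt,s)
overlay('wrist',im,[(Wt,.058,.0225),(Wt,.025,.0565)],'pics/o1.png',wp,(220,110,200,180))
im,wp=wload('wN'); N,s=fitc('wrist',im,[(.046,.145)],(.6115,.127),wp);print('N wrist',N,s)
overlay('wrist',im,[(N,.046,.145)],'pics/o2.png',wp,(220,110,200,180))
for n,c in (('top0','top'),('side0','side')):
    im=cv2.imread(f'pics/{n}.png')
    for nm,sp,x0 in (('Wt',[(.058,.0225)],(.453,.2165)),('Nt',[(.046,.0225)],(.453,-.251)),('Od',[(.052,.0225)],(.452,.03)),('mN',[(.046,.145)],(.6115,.127)),('mW',[(.058,.145)],(.603,-.161))):
        print(c,nm,*fitc(c,im,sp,x0))
a=cv2.imread('pics/o1.png');b=cv2.imread('pics/o2.png');cv2.imwrite('pics/o12.png',cv2.resize(np.hstack([a,b]),(800,360)))
E
```

```text
Wt wrist [0.45333333 0.22016667] 0.8796477876562738
N wrist [0.61426    0.12633333] 0.7071683140207626Traceback (most recent call last):
  File "<stdin>", line 9, in <module>
  File "h.py", line 40, in fitc
    v=[S(k) for k in c];best=c[int(np.argmax(v))]
       ~^^^
  File "h.py", line 34, in S
    a,b=[map_coordinates(g,proj(name,circ(c,r+d,z,90),wp)[:,::-1].T,order=1) for d in (-.0025,.0025)]
                           ~~~~^^^^^^^^^^^^^^^^^^^^^^^^^^
  File "h.py", line 17, in proj
    c,R,t=campose(name,wp);K=np.array(c['K']);X=np.atleast_2d(X)
          ~~~~~~~^^^^^^^^^
  File "h.py", line 5, in campose
    c=optics.calibration(name)
ValueError: time passes only in moves, steps and waits
```

```bash
sed -i 's/^def campose/_C={}\ndef _cal(n):\n    if n not in _C: _C[n]=optics.calibration(n)\n    return _C[n]\ndef campose/; s/    c=optics.calibration(name)/    c=_cal(name)/' h.py
python3 - <<'E'
from h import *
im,wp=wload('wWt'); Wt,s=fitc('wrist',im,[(.058,.0225),(.025,.0565)],(.453,.2165),wp);print('Wt wrist',Wt,s)
for sp in ((.058,.0225),(.025,.0565)): print(fitc('wrist',im,[sp],(.453,.2165),wp))
overlay('wrist',im,[(Wt,.058,.0225),(Wt,.025,.0565)],'pics/o1.png',wp,(220,110,200,180))
im,wp=wload('wN'); N,s=fitc('wrist',im,[(.046,.145)],(.6115,.127),wp);print('N wrist',N,s)
overlay('wrist',im,[(N,.046,.145)],'pics/o2.png',wp,(220,110,200,180))
for n,c in (('top0','top'),('side0','side')):
    im=cv2.imread(f'pics/{n}.png')
    for nm,sp,x0 in (('Wt',[(.058,.0225)],(.453,.2165)),('Nt',[(.046,.0225)],(.453,-.251)),('Od',[(.052,.0225)],(.452,.03)),('mN',[(.046,.145)],(.6115,.127)),('mW',[(.058,.145)],(.603,-.161))):
        print(c,nm,*fitc(c,im,sp,x0))
a=cv2.imread('pics/o1.png');b=cv2.imread('pics/o2.png');cv2.imwrite('pics/o12.png',cv2.resize(np.hstack([a,b]),(800,360)))
E
```

```text
Wt wrist [0.45333333 0.22016667] 0.8796477876562738
(array([0.45345333, 0.22038   ]), np.float64(0.36346136857677835))
(array([0.453  , 0.21938]), np.float64(0.5383776838424816))
N wrist [0.61426    0.12633333] 0.7071683140207626
top Wt [0.45266667 0.22271333] 0.6845810384976916
top Nt [ 0.45188    -0.25154667] 0.2645050439613982
top Od [0.45121333 0.03366667] 0.405089244771926
top mN [0.61416667 0.12966667] 0.6220919255278707
top mW [ 0.60333333 -0.16054667] 0.64240413989213
side Wt [0.44988    0.22016667] 0.5589861935689159
side Nt [ 0.44866667 -0.25433333] 0.5882253773047648
side Od [0.44878667 0.03066667] 0.477715111837698
side mN [0.61195333 0.12845333] 0.4289527489020086
side mW [ 0.60266667 -0.16212   ] 0.554554977175543
```

View pics/o12.png

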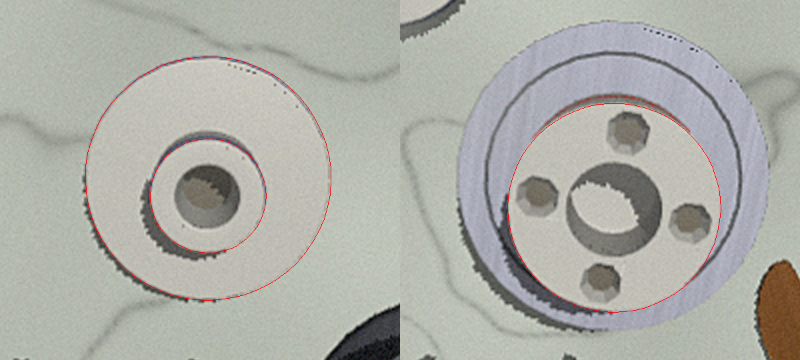

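```bash
cat >> h.py <<'E'
def look(xy,z,yaw,name):
    robot.reach([xy[0],xy[1],z],quat(yaw)); robot.wait(.15)
    wp=(np.array(status.current_eef_pos()),np.array(status.current_eef_rot()))
    im=optics.camera('wrist');cv2.imwrite(f'pics/{name}.png',im[:,:,::-1])
    np.savez(f'pics/{name}.npz',p=wp[0],q=wp[1]);return im[:,:,::-1].copy(),wp
E
python3 - <<'E'
from h import *
im1,wp1=look((.603,-.161),.345,.3,'wM')
im2,wp2=look((.451,-.2525),.2565,.3,'wNt')
print(status.current_time_s())
W,s=fitc('wrist',im1,[(.058,.145)],(.603,-.161),wp1);print('mW',W,s)
Nt,s=fitc('wrist',im2,[(.046,.0225),(.019,.0565)],(.452,-.252),wp2);print('Nt',Nt,s)
for sp in ((.046,.0225),(.019,.0565)): print(fitc('wrist',im2,[sp],(.453,-.252),wp2))
overlay('wrist',im1,[(W,.058,.145)],'pics/o1.png',wp1,(220,110,200,180))
overlay('wrist',im2,[(Nt,.046,.0225),(Nt,.019,.0565)],'pics/o2.png',wp2,(220,110,200,180))
a=cv2.imread('pics/o1.png');b=cv2.imread('pics/o2.png');cv2.imwrite('pics/o34.png',cv2.resize(np.hstack([a,b]),(800,360)))
E
```

```text
6.6833
mW [ 0.60466667 -0.16421333] 0.562011352039359
Nt [ 0.45157333 -0.25445333] 0.8637507474172341
(array([ 0.45345333, -0.25478667]), np.float64(0.30176157843736146))
(array([ 0.45145333, -0.25466667]), np.float64(0.5716625331255791))
```

View pics/o34.png

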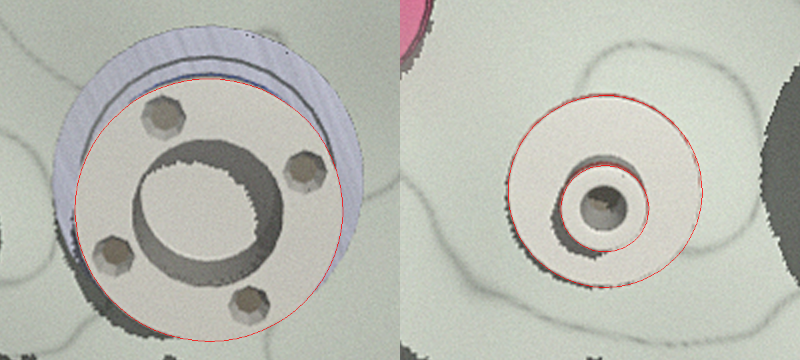

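```bash
cat > fh.py <<'E'
from h import *
from scipy.optimize import minimize
def fh(n,x0,R,Rm):
    im,wp=wload(n); g=cv2.GaussianBlur(im,(0,0),1.0).astype(float).sum(2)
    def S(p,):
        s=0
        for k in range(4):
            a=p[2]+k*np.pi/2;c=p[:2]+R*np.array([np.cos(a),np.sin(a)])
            v=[map_coordinates(g,proj('wrist',circ(c,.009+d,.145,36),wp)[:,::-1].T,order=1) for d in (-.0015,.0015)]
            s+=np.tanh((v[1]-v[0])/60).mean()
        v=[map_coordinates(g,proj('wrist',circ(p[:2],Rm+d,.145,90),wp)[:,::-1].T,order=1) for d in (-.002,.002)]
        return -s/4-np.tanh((v[0]-v[1])/60).mean()*.5
    best=None
    for f in np.radians(np.arange(0,90,3)):
        p=np.array([*x0,f]);v=S(p)
        if best is None or v<best[1]: best=(p,v)
    rr=[minimize(S,best[0],method='Nelder-Mead',options=dict(initial_simplex=best[0]+np.array([[0,0,0],[a,0,0],[0,a,0],[0,0,.05]]))) for a in (.002,-.002,.003,-.004)]
    r=min(rr,key=lambda r:r.fun);print(n,r.x,np.degrees(r.x[2])%90,r.fun,[q.fun.round(3) for q in rr])
fh('wM',(.6046,-.1642),.0455,.058)
fh('wN',(.6142,.1263),.0335,.046)
E
python3 fh.py
```

```text
wM [ 0.60420859 -0.16403427  0.72194714] 41.364524391998934 -1.1946188629985095 [np.float64(-1.195), np.float64(-1.195), np.float64(-1.195), np.float64(-1.195)]
wN [0.61416603 0.12686421 0.12814408] 7.342115174181028 -1.2735878562241076 [np.float64(-1.274), np.float64(-1.274), np.float64(-1.274), np.float64(-1.274)]
```

```bash
python3 - <<'E'
from h import *
robot.move_linear([.4516,-.2545,.06],.3); robot.move_linear([.4516,-.2545,.0285],.06)
print(status.current_eef_pos(),status.current_ft_force())
gripper_close(); print(status.current_grip_width(),status.current_ft_force(),status.current_eef_pos())
robot.move_linear([.4516,-.2545,.10],.1); robot.wait(.2)
print(status.current_grip_width(),status.current_ft_force(),status.current_torque(),status.current_eef_pos(),status.current_time_s())
wp=(status.current_eef_pos(),status.current_eef_rot());im=optics.camera('wrist');cv2.imwrite('pics/g1.png',im[:,:,::-1]);np.savez('pics/g1.npz',p=wp[0],q=wp[1])
E
```

```text
[ 0.45161702 -0.25453386  0.02842543] [0.46589116 1.20356354 0.4535102 ]
0.429115700093078 [0.01128082 0.6150109  4.82309473] [ 0.45200303 -0.25471269  0.02894358]
0.4273778985212192 [ 0.50445268 -0.17555227 -1.8061118 ] [-0.02685746 -0.02241344  0.03385667] [ 0.45134384 -0.25430808  0.09943622] 9.7417
```

View pics/g1.png

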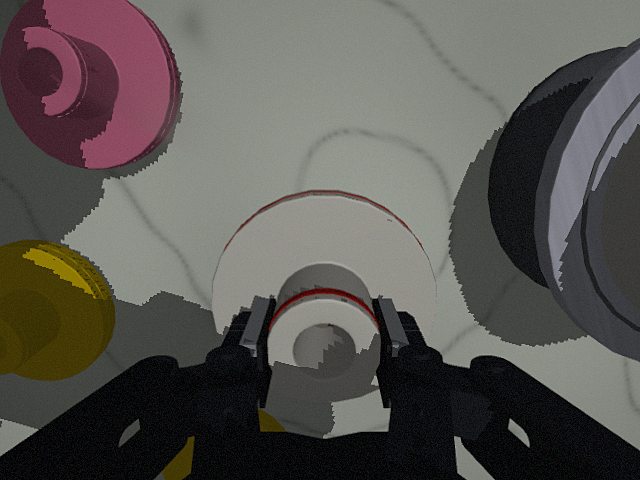

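```bash
python3 - <<'E'
from h import *
im,wp=wload('g1')
for dz in (-.002,0,.002):
    zo=wp[0][2]-.0224+dz
    N,s=fitc('wrist',im,[(.046,zo+.016)],wp[0][:2],wp,.006);print(dz,N,s,N-wp[0][:2])
R=Ro.from_quat(np.r_[wp[1][1:],wp[1][0]]).as_matrix();print(R.T@np.array([*(N-wp[0][:2]),0]))
zo=wp[0][2]-.0224
overlay('wrist',im,[(N,.046,zo+.016)],'pics/o5.png',wp,(200,170,260,240))
E
```

```text
-0.002 [ 0.45184384 -0.25703474] 0.2859471913700031 [ 0.0005     -0.00272667]
0 [ 0.45251051 -0.25653474] 0.33229240688538236 [ 0.00116667 -0.00222667]
0.002 [ 0.45151051 -0.25653474] 0.31810743723604024 [ 0.00016667 -0.00222667]
[-2.17645753e-03 -4.98851083e-04 -1.56868171e-06]
```

View pics/o5.png

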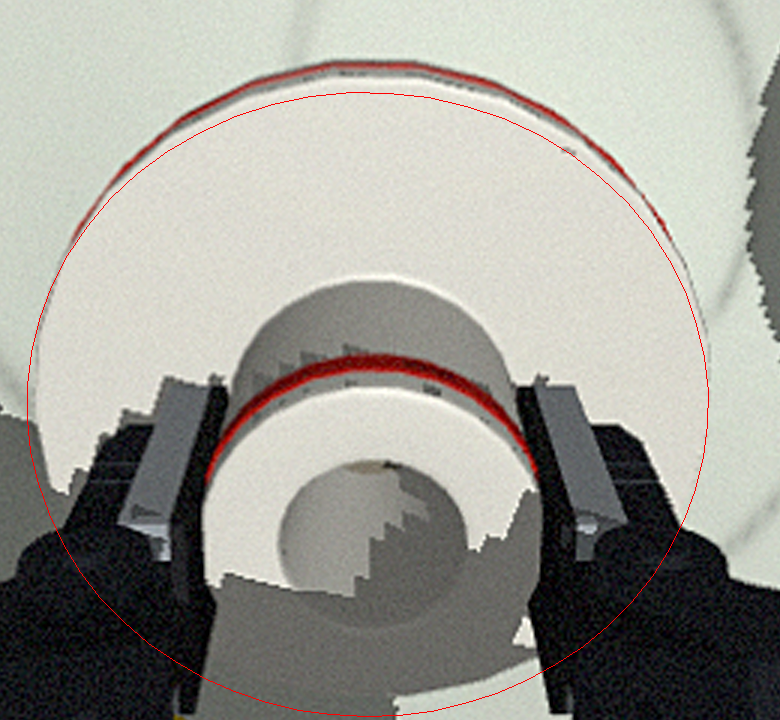

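```bash
python3 - <<'E'
from h import *
im,wp=wload('g1')
R=Ro.from_quat(np.r_[wp[1][1:],wp[1][0]]).as_matrix();print(R.round(3))
g=cv2.GaussianBlur(im,(0,0),.6).astype(int)
print([(r,g[r,323].tolist()) for r in range(186,204)])
for row in (194,196,198):
    for dz in (-.001,0,.001):
        X=back('wrist',(323,row),wp[0][2]-.0224+.016+dz,wp); l=R.T@(X-wp[0]);print(row,dz,l.round(4), 'off',round(l[0]-.046,4))
# collar top front edge: row
X=back('wrist',(323,170+385/3),wp[0][2]-.0224+.05,wp);l=R.T@(X-wp[0]);print('collar',l.round(4),l[0]-.019)
E
```

```text
[[-0.296  0.955 -0.001]
 [ 0.955  0.296  0.001]
 [ 0.001 -0.001 -1.   ]]
[(186, [143, 150, 147]), (187, [145, 152, 149]), (188, [145, 154, 151]), (189, [124, 130, 128]), (190, [74, 78, 89]), (191, [46, 48, 92]), (192, [63, 66, 109]), (193, [88, 91, 104]), (194, [99, 104, 103]), (195, [119, 125, 124]), (196, [145, 152, 151]), (197, [153, 159, 160]), (198, [147, 155, 155]), (199, [141, 150, 149]), (200, [141, 147, 147]), (201, [141, 147, 148]), (202, [143, 149, 150]), (203, [142, 148, 149])]
194 -0.001 [ 0.046  -0.0001  0.0074] off 0.0
194 0 [ 0.0462 -0.0001  0.0064] off 0.0002
194 0.001 [ 0.0463 -0.0001  0.0054] off 0.0003
196 -0.001 [ 0.0453 -0.0001  0.0074] off -0.0007
196 0 [ 0.0454 -0.0001  0.0064] off -0.0006
196 0.001 [ 0.0456 -0.0001  0.0054] off -0.0004
198 -0.001 [ 0.0445 -0.0001  0.0074] off -0.0015
198 0 [ 0.0447 -0.0001  0.0064] off -0.0013
198 0.001 [ 0.0448 -0.0001  0.0054] off -0.0012
collar [ 0.0191  0.     -0.0276] 0.00014771764673259663
```

```bash
cat >> h.py <<'E'
def fz(): return float(status.current_ft_force()[2])
def mv(xy,z,v=.02,yaw=None): robot.move_linear([xy[0],xy[1],z],v,None if yaw is None else quat(yaw))
E
python3 - <<'E'
from h import *
p=status.current_eef_pos(); t=status.current_time_s
robot.move_linear([p[0],p[1],.28],.3)
xy=(.6142,.1269)
robot.reach([*xy,.28],quat(.3)); print(t())
mv(xy,.185,.2); robot.wait(.2); print(t(),status.current_ft_force(),status.current_torque(),status.current_eef_pos())
b=fz()
z=.178; mv(xy,z,.03); print(t(),fz()-b,status.current_eef_pos())
while z>.170:
    z-=.001; mv(xy,z,.02); f=fz()-b; print(round(z,4),round(f,2),np.round(status.current_eef_pos(),4),round(t(),3))
    if f>5: break
E
```

```text
12.075
12.9 [ 0.89927274 -0.47871197 -1.7469481 ] [-0.01092557 -0.01231116 -0.03246666] [0.6148173  0.12690357 0.18648566]
13.2833 -0.33122927883548536 [0.61406974 0.12689986 0.17774226]
0.177 -0.32 [0.6142 0.1269 0.177 ] 13.533
0.176 0.12 [0.6142 0.1269 0.1759] 13.783
0.175 0.69 [0.6142 0.1269 0.1749] 14.033
0.174 1.19 [0.6143 0.1269 0.1741] 14.283
0.173 7.1 [0.6144 0.1269 0.1739] 14.533
```

```bash
python3 - <<'E'
from h import *
t=status.current_time_s; xy=(.6142,.1269); b=-1.75; z=.1728
for k in range(1,16):
    y=.3+np.radians(6*k); mv(xy,z,.02,y)
    f=status.current_ft_force();p=status.current_eef_pos();m=status.current_torque()
    print(6*k,round(f[2]-b,2),np.round(p,4),np.round(m,2),round(np.degrees(grip_yaw()),1),round(t(),2))
    if p[2]<.1733: break
E
```

```text
6 9.02 [0.6149 0.127  0.1739] [-0.02  0.06  0.08] 23.2 14.79
12 7.96 [0.6149 0.127  0.1739] [-0.02  0.03  0.17] 29.2 15.05
18 7.72 [0.6149 0.127  0.1739] [-0.01  0.01  0.14] 35.2 15.31
24 7.65 [0.6149 0.127  0.1739] [-0.01  0.03  0.19] 41.2 15.57
30 8.05 [0.6149 0.127  0.1739] [0.04 0.02 0.18] 47.2 15.82
36 7.43 [0.6149 0.127  0.1739] [-0.06  0.03  0.1 ] 53.2 16.08
42 8.69 [0.6149 0.127  0.1739] [-0.    0.09  0.18] 59.2 16.34
48 6.02 [0.6147 0.127  0.1735] [ 0.1  -0.08  0.17] 65.1 16.6
54 0.88 [0.614  0.1269 0.1724] [ 0.09 -0.16  0.06] 70.9 16.86
```

```bash
python3 - <<'E'
from h import *
t=status.current_time_s; xy=(.6142,.1269); b=-1.75; z=.1718
yaw=.3+np.radians(61); mv(xy,z,.02,yaw)
def rep(): 
    f=status.current_ft_force();p=status.current_eef_pos();m=status.current_torque()
    print(round(z,4),np.round(f,2),np.round(p,4),np.round(m,2),round(np.degrees(grip_yaw()),1),round(t(),2)); return f[2]-b,p[2]
rep()
while z>.167:
    z-=.001; mv(xy,z,.02); f,_=rep()
    if f>8: break
E
```

```text
0.1718 [-1.05 -0.3  -3.02] [0.614  0.1268 0.1715] [0.02 0.02 0.04] 77.9 17.13
0.1708 [-0.04 -1.5  -1.54] [0.6141 0.1269 0.1707] [ 0.01  0.03 -0.  ] 78.1 17.38
0.1698 [-1.16 -0.33 -1.62] [0.6142 0.1269 0.1697] [-0.01 -0.01  0.01] 78.2 17.63
0.1688 [ 1.33  0.01 -1.41] [0.6143 0.1269 0.1689] [ 0.05 -0.15  0.  ] 78.2 17.88
0.1678 [2.56 1.23 0.58] [0.6145 0.127  0.168 ] [ 0.24 -0.43 -0.09] 78.2 18.13
0.1668 [0.25 1.45 5.2 ] [0.6146 0.127  0.1676] [ 0.29 -0.13 -0.12] 78.2 18.38
```

```bash
python3 - <<'E'
from h import *
t=status.current_time_s; xy=(.6142,.1269)
mv(xy,.1668,.02,.3+np.radians(60)); print(status.current_eef_pos(),status.current_ft_force(),status.current_torque())
mv(xy,.1673,.02);print(status.current_eef_pos(),status.current_ft_force(),status.current_torque())
ungrasp(); print(status.current_ft_force(),t())
robot.move_linear([*xy,.235],.2); robot.move_linear([*xy,.30],.3)
wp=(status.current_eef_pos(),status.current_eef_rot());im=optics.camera('wrist');cv2.imwrite('pics/r1.png',im[:,:,::-1]);np.savez('pics/r1.npz',p=wp[0],q=wp[1])
s=optics.camera('side')[:,:,::-1];cv2.imwrite('pics/rs1.png',s)
a=cv2.resize(s[140:260,240:380],None,fx=4,fy=4,interpolation=cv2.INTER_CUBIC)
cv2.imwrite('pics/r1c.png',np.hstack([cv2.resize(im[:,:,::-1],(400,300)),cv2.resize(a,(350,300))]));print(t())
E
```

```text
[0.61457963 0.12700673 0.16765641] [-0.04629418  0.57527665  5.78251171] [ 0.27726851 -0.06611233 -0.08905819]
[0.6143458  0.12693838 0.16769254] [-0.31311234  0.43032449  5.57112437] [ 0.27437964 -0.05875775 -0.09016968]
[ 0.74644073 -1.38663619  0.70229211] 19.425
20.3833
```

View pics/r1c.png

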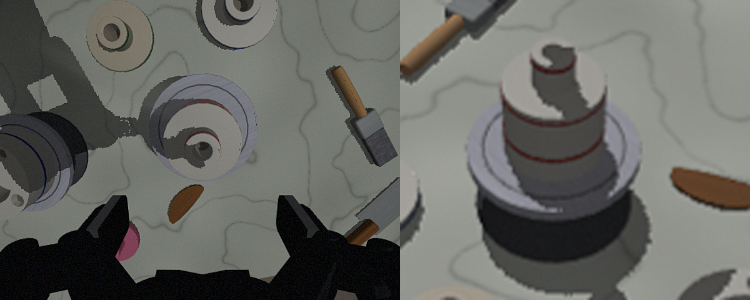

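```bash
python3 - <<'E'
from h import *
t=status.current_time_s; xy=(.4533,.2200)
robot.reach([*xy,.15],quat(.3)); robot.wait(.1)
robot.move_linear([*xy,.06],.25); robot.move_linear([*xy,.0285],.06)
print(status.current_eef_pos(),status.current_ft_force())
gripper_close(); print(status.current_grip_width(),status.current_ft_force(),status.current_eef_pos())
robot.move_linear([*xy,.10],.1); robot.wait(.2)
print(status.current_grip_width(),status.current_ft_force(),status.current_torque(),status.current_eef_pos(),t())
wp=(status.current_eef_pos(),status.current_eef_rot());im=optics.camera('wrist');cv2.imwrite('pics/g2.png',im[:,:,::-1]);np.savez('pics/g2.npz',p=wp[0],q=wp[1])
g=cv2.GaussianBlur(im,(0,0),.6).astype(int).sum(2)
R=Ro.from_quat(np.r_[wp[1][1:],wp[1][0]]).as_matrix()
for row in range(150,240):
    d=g[row+1,323]-g[row-1,323]
    if abs(d)>50:
        l=[(R.T@(back('wrist',(323,row),wp[0][2]-.0224+z,wp)-wp[0]))[0] for z in (.016,.05)]
        print(row,d,'disc off',round(l[0]-.058,4),'collar off',round(l[1]-.025,4))
E
```

```text
[0.45331795 0.22002967 0.0284589 ] [-0.24220028 -0.5856214   0.23217058]
0.5658685765222888 [ 2.76689829 -0.09760502  3.86958064] [0.45423357 0.22033665 0.02910379]
0.5662097074695253 [ 1.16455988  0.0707262  -2.08500956] [2.67611838e-03 2.45641779e-02 3.62023378e-06] [0.45300103 0.21987619 0.09942339] 24.3333
159 -86 disc off 0.001 collar off 0.0364
160 -146 disc off 0.0006 collar off 0.0361
162 96 disc off -0.0001 collar off 0.0355
163 132 disc off -0.0005 collar off 0.0353
164 115 disc off -0.0008 collar off 0.035
```

View pics/g2.png

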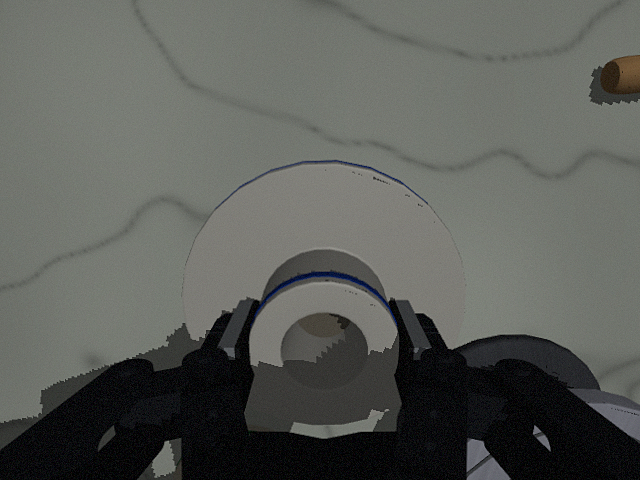

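```bash
python3 - <<'E'
from h import *
p=status.current_eef_pos(); t=status.current_time_s
robot.move_linear([p[0],p[1],.30],.3)
xy=(.6041,-.1636)
robot.reach([*xy,.28],quat(.3)); mv(xy,.185,.2); robot.wait(.3); b=fz(); print(t(),b)
z=.1765; mv(xy,z,.03)
def rep(): 
    f=status.current_ft_force();p=status.current_eef_pos();m=status.current_torque()
    print(round(z,4),round(f[2]-b,2),np.round(p,4),np.round(m,2),round(np.degrees(grip_yaw()),1),round(t(),2)); return f[2]-b,p[2]
touch=None
while z>.168:
    z-=.001; mv(xy,z,.02); f,pz=rep()
    if f>6: break
z-=.0003; z0=pz
for k in range(1,19):
    mv(xy,z,.02,.3+np.radians(5*k)); f,pz=rep()
    if pz<z0-.0008: break
E
```

```text
27.65 -1.4631244819567135
0.1755 -0.75 [ 0.6041 -0.1636  0.1755] [-0.01  0.    0.02] 17.2 28.33
0.1745 -0.21 [ 0.6041 -0.1636  0.1744] [-0.01  0.01 -0.01] 17.2 28.58
0.1735 -0.14 [ 0.604  -0.1636  0.1734] [ 0.01  0.01 -0.03] 17.2 28.83
0.1725 -1.33 [ 0.604  -0.1636  0.1724] [ 0.01 -0.    0.  ] 17.2 29.08
0.1715 -0.75 [ 0.6041 -0.1636  0.1714] [ 0.03 -0.02  0.03] 17.2 29.33
0.1705 -1.02 [ 0.6041 -0.1637  0.1705] [-0.1   0.01  0.12] 17.2 29.58
0.1695 4.92 [ 0.6043 -0.1638  0.1699] [-0.13  0.22  0.27] 17.2 29.83
0.1685 9.57 [ 0.6045 -0.1639  0.1695] [-0.16  0.47  0.61] 17.2 30.08
0.1682 -0.15 [ 0.604  -0.1635  0.1679] [-0.05 -0.14 -0.07] 22.0 30.33
```

```bash
python3 - <<'E'
from h import *
t=status.current_time_s; xy=(.6041,-.1636); b=-1.75; z=.1682
def rep(): 
    f=status.current_ft_force();p=status.current_eef_pos();m=status.current_torque()
    print(round(z,4),np.round(f,2),np.round(p,4),np.round(m,2),round(np.degrees(grip_yaw()),1),round(t(),2)); return f[2]-b,p[2]
rep()
while z>.166:
    z-=.0007; mv(xy,z,.02); f,_=rep()
    if f>7: break
E
```

```text
0.1682 [ 0.18  0.09 -1.61] [ 0.604  -0.1635  0.1679] [-0.05 -0.14 -0.07] 22.0 30.33
0.1675 [-3.14 -0.91  4.46] [ 0.6041 -0.1636  0.1678] [ 0.05  0.28 -0.04] 22.1 30.58
0.1668 [-5.01  0.27 10.82] [ 0.6041 -0.1636  0.1678] [ 0.29  0.79 -0.15] 22.1 30.83
```

```bash
python3 - <<'E'
from h import *
t=status.current_time_s; xy=(.6041,-.1636)
mv(xy,.1675,.02);print(status.current_eef_pos(),status.current_ft_force(),status.current_torque())
ungrasp(); print(status.current_ft_force(),t())
robot.move_linear([*xy,.235],.2); robot.move_linear([*xy,.395],.3)
im1,wp1=look(xy,.395,.3,'fW')
im2,wp2=look((.6142,.1269),.395,.3,'fN')
robot.reach([.36,.3,.35],quat(.6)); robot.wait(.2)
for c in('side','top'): cv2.imwrite(f'pics/f{c}.png',optics.camera(c)[:,:,::-1])
print(t())
for n,c,rd,rc in (('fW',(.6042,-.164),.058,.025),('fN',(.6142,.1269),.046,.019)):
    im,wp=wload(n)
    for h in (0,.0065):
        print(n,h,*fitc('wrist',im,[(rd,.161+h)],c,wp,.008),*fitc('wrist',im,[(rc,.195+h)],c,wp,.008))
s=cv2.imread('pics/fside.png')
a=cv2.resize(s[140:260,240:380],(400,343),interpolation=cv2.INTER_CUBIC);b=cv2.resize(s[210:350,310:450],(400,343),interpolation=cv2.INTER_CUBIC)
cv2.imwrite('pics/fc.png',cv2.convertScaleAbs(np.hstack([a,b]),alpha=1.4))
E
```

```text
[ 0.60417036 -0.16362101  0.16782818] [-4.47831059 -0.24934092  5.98501838] [ 0.13481658  0.28934374 -0.03867535]
[-0.22179043  0.25166705  0.48853725] 31.5417
35.9583
fW 0 [ 0.60397778 -0.16444444] 0.5586795501914137 [ 0.60375556 -0.16392   ] 0.5263645507672371
fW 0.0065 [ 0.60450222 -0.16416   ] 0.41394631393911074 [ 0.60353333 -0.16274667] 0.42101905792238886
fN 0 [0.61242222 0.12564667] 0.7006082687893839 [0.61264444 0.12570889] 0.5727598565552664
fN 0.0065 [0.61236    0.12667778] 0.5799580297705287 [0.61250222 0.12704222] 0.4952081370653824
```

View pics/fc.png

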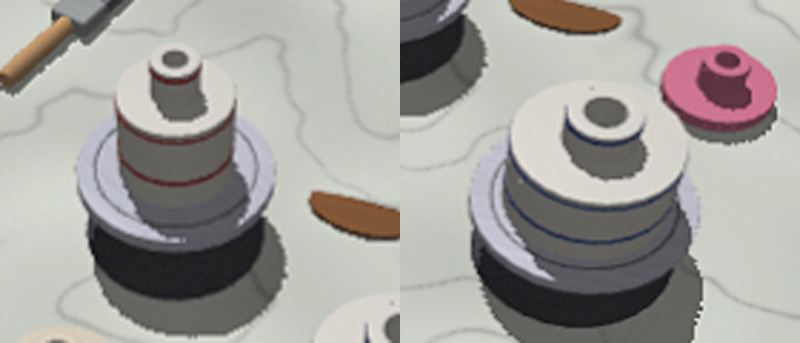

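View pics/ftop.png

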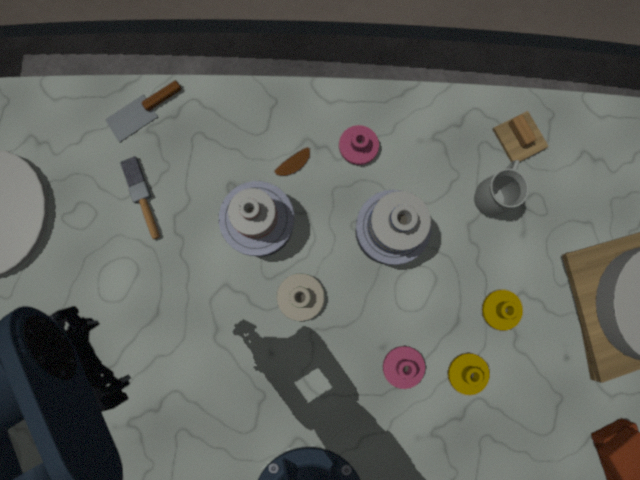

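```bash
python3 - <<'E'
from h import *
for n,c,rd,rc in (('fW',(.6042,-.164),.058,.025),('fN',(.6126,.1257),.046,.019)):
    im,wp=wload(n)
    for h in (-.004,-.002,0,.002,.004,.0065): print(n,h,*fitc('wrist',im,[(rd,.161+h),(rc,.195+h)],c,wp,.006))
s=cv2.imread('pics/fside.png')
for nm,c,rd,rc in (('W',(.604,-.163),.058,.025),('N',(.613,.127),.046,.019)):
    for h in (-.004,-.002,0,.002,.004,.0065): print('side',nm,h,*fitc('side',s,[(rd,.161+h),(rc,.195+h)],c,None,.006))
E
```

```text
fW -0.004 [ 0.60386667 -0.16494   ] 1.1937121475688803
fW -0.002 [ 0.60380667 -0.16444   ] 1.143456245628776
fW 0 [ 0.60380667 -0.16394   ] 1.0817570721681302
fW 0.002 [ 0.6037     -0.16366667] 1.0129187250794176
fW 0.004 [ 0.60364 -0.16344] 0.9297877466118903
fW 0.0065 [ 0.60364    -0.16310667] 0.7941249769415386
fN -0.004 [0.61270667 0.1247    ] 1.3483667422456729
fN -0.002 [0.61266 0.1252 ] 1.3131898265866329
fN 0 [0.61254 0.12564] 1.2730693840878304
fN 0.002 [0.61249333 0.12603333] 1.2247913228520235
fN 0.004 [0.61243333 0.12642667] 1.1646512625816068
fN 0.0065 [0.61243333 0.12686667] 1.0706867137244855
side W -0.004 [ 0.60516667 -0.15916667] 1.0682703464476204
side W -0.002 [ 0.60422667 -0.16      ] 1.0592035627216354
side W 0 [ 0.60316667 -0.161     ] 1.049483823085922
side W 0.002 [ 0.60210667 -0.162     ] 1.0388294519108598
side W 0.004 [ 0.601   -0.16294] 1.027125230246861
side W 0.0065 [ 0.59960667 -0.16422667] 1.0108197067973652
side N -0.004 [0.61289333 0.13156   ] 0.9063011756581645
side N -0.002 [0.61177333 0.12971333] 0.9004726313741471
side N 0 [0.61066667 0.12789333] 0.8939904011261918
side N 0.002 [0.60956 0.12606] 0.8868033823956697
side N 0.004 [0.60844    0.12427333] 0.8789755792298682
side N 0.0065 [0.60712 0.12206] 0.8681308259160706
```

```bash
python3 - <<'E'
from h import *
print(status.current_ft_force(),status.current_time_s()); job.finish_job()
E
```

```text
[ 0.53113293 -0.94515339 -0.93985979] 35.9583
the job is handed in; nothing more can be done
```

I closed both moulds with their own tops and handed the job in at 36.0 s; the report gives no verdict.

- **Narrow top (red line):** It rode high at first, and after I turned it about 60° it sank 6.3 mm and came to a hard stop. The forces on contact stayed below 10 N.
- **Wide top (blue line):** It landed near a hole, dropped in after 5° of turn and stopped hard within about 0.2 mm of the height expected for flush. The force peaked at about 12.5 N.

**Last checks:** After I let go, the side and top pictures show both tops flush, with no visible gap. The odd top, jug, brush and rib look unmoved in the top picture.

**Disagreements:**
- **Centring:** Camera fits for the top centres differ by 1 to 3 mm between views, which is about the calibration error. The wrist camera put the narrow top about 2 mm off my earlier estimate of the mould centre, but that estimate came from a picture taken while the arm was still settling.
- **Flushness:** Measuring height from a single picture was inconclusive, so flushness rests mainly on feel. Comparing the side and wrist views agreed with it: about 0 mm for the narrow top and within about 1 mm for the wide.

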